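Clamp the tall glass plate

ROBOT

A 6-joint arm with a two-finger parallel gripper is mounted at the origin on a cart in front of the work surface, level with it; the furniture and walls round the work are solid. World frame = base frame: x ahead of the robot, y to its left, z up, the work surface at z = 0. Lengths are in m, angles in rad, forces in N, time in s.
With the tool pointing down it reaches from about 0.35 to 0.975 m from the base axis. Payload 4.9 kg.
Tool frame: the origin (TCP) lies between the finger pads; the fingertips stand 17 mm ahead of it and the grasp point (between the pads) lies 2 mm behind it; z points along the fingers, y is the line along which they close (so a half turn about z gives the same grasp; the last joint's range is limited). The gripper opens to 85 mm and grips with 20 to 120 N. Pads are 22 mm wide; open, the fingers measure 114 mm over their backs; the gripper's body (76 mm by 85 mm) begins 54 mm behind the grasp point. The pads swing forward as they close: fully open they stand 13 mm farther back than shut.
Start: joints at [1.059, 0.053, 1.613, -0, 1.476, -0.119], TCP at [0.239, 0.577, 0.248] pointing down, gripper open.
Joint ranges: [-3.01, 3.01], [-1.01, 2.22], [0.06, 2.58], [-1.02, 4.17], [0.09, 2.62], [-3.14, 3.14]. Speed limits (rad/s): [2.57, 2.57, 3.14, 3.14, 3.14, 3.14].

INTERFACE

Orientations are given as a unit quaternion [w, x, y, z].
In Python, from plant import sensors, get_image, get_calibration, workorder, nets gives the robot as it stands. The module is installed in compiled form; this text tells all that it offers.
- The arm moves only by the tool drive_tool, never from a script. Its argument "steps" is a list of rows, each a list of 5 numbers: the shift along the world's x, y, z in cm, then the turn about the world's z in degrees, then the gripper command: -1 is shut, 1 is fully open, values between are in proportion. In form: [[x, y, z, roll, hand], ...]. A call has 1 to 10 rows; each row is the pose to reach, as a shift and turn from the pose commanded when the call began; what a row does not reach only later rows make up. A row lasts 1/12 s, in which the tool goes at most 41.7 mm and 7.16 degrees, less where a joint would pass 70% of its speed; a pose out of reach is approached as far as the arm can. A call with a gripper value outside its range is refused whole. The fingers move at their own pace and stop on an object; "squeeze" is the grip in N (left out, the last holds). Time passes only in rows, so rows that repeat a pose let the fingers close. It gives the time, the measured TCP pose, the force, the opening and the grip force at its end, in the units of the state.
- sensors.sense(): the state, without advancing time (a new reading comes with each control period).
- get_image(name): name is "side" or "top" or "wrist"; returns the picture (400x640x3 uint8, blue, green, red); there is no depth.
- get_calibration(name): a dict with "camera_matrix" (3x3 intrinsics, pixels), "dist_coeffs" ([k1, k2, p1, p2, k3] as OpenCV has them; the pictures are not rectified), "R" (3x3) and "t" (3): a world point X has camera coordinates R X + t. Camera axes: x right, y down, z forward; pixel columns grow to the right and rows downward; lengths in m; the calibration is good to about 2 mm. A picture is of the moment at which its call begins: read the wrist's pose just before it. get_calibration takes no time and is no camera call; for the wrist camera it gives the pose at the moment of the call.
- workorder.finish_job(): hands the job in; it is judged then, once.
Trained networks look in the newest picture that a camera, given by its name, has taken for a name from the list of things; names that differ only in an ending like _2 or _b are one class to them, and where a whole thing is asked for, a point or a joint stands for the part that bears it (a point fixed in the world has none). Each returns a list of dicts, best first, with "confidence" (0 to 1); they miss things now and then, are a little off and sometimes report something else, mostly with a low value. They report only what shows in the picture. A call takes as long as a camera call.
- nets.outline_of(camera, label): "region" (400x640 bool, what is visible of it) and "pixel" ([row, column] in pixels, amid what is visible of it).
The state is a dict: "time_s": time; "joint_positions": joint angles; "joint_vel": joint speeds; "joint_torque": joint torques, N m; "tcp_pos": TCP position; "tcp_rot": TCP orientation; "wrist_force": force on the tool from outside, world axes, zero at the start; "wrist_torque": the same for the moment, N m; "grip_width": opening from 0.0 (shut) to 1.0 (fully open); "gripper_force": force on a finger pad.
Only numpy, scipy, OpenCV 4.12 (cv2) and the standard library are available. Lean on these libraries where they do the work, as an engineer would, in place of code of your own. Each camera call takes 0.05 s, during which the arm holds its last target. There are 200 camera calls.

TASK

Draw the tall glass plate out of the stack leaning in the plate rest, leaving the short plates standing there, and lower it gently, upright, into the middle of the plate clamp's slot. Then turn the clamp's knob clockwise until its pointer is at the white line mark, so that the jaw grips the plate, and pull the knob up to lock it; leave the bottle, pen and dish alone.

Things in the scene. Friction and masses are not known exactly. Their poses are not given: they have to be found in the camera images.
- plate_tall: tall plate of pale greenish glass, 6 mm thick (x), 110 wide (y), 150 high (z), about 0.25 kg. Origin: centre of its bottom edge. In the stack it leans back 0.21 rad, z up along the lean, x through the glass towards the back board; second, third or fourth of five plates lying flat on one another, its top about 50 mm above the short ones
- plate_short_1: short glass plate of the stack, same glass and axes as the tall one: 6 x 110 x 100 mm high; origin at the centre of its bottom edge. To be left standing; when the tall plate is gone those in front of it tip back a few mm on to the rest
- plate_short_2: short glass plate of the stack, same glass and axes as the tall one: 6 x 110 x 100 mm high; origin at the centre of its bottom edge. To be left standing; when the tall plate is gone those in front of it tip back a few mm on to the rest
- plate_short_3: short glass plate of the stack, same glass and axes as the tall one: 6 x 110 x 100 mm high; origin at the centre of its bottom edge. To be left standing; when the tall plate is gone those in front of it tip back a few mm on to the rest
- plate_short_4: short glass plate of the stack, same glass and axes as the tall one: 6 x 110 x 100 mm high; origin at the centre of its bottom edge. To be left standing; when the tall plate is gone those in front of it tip back a few mm on to the rest
- plate_rest: fixed aluminium plate rest, foot 140 x 150 x 12 mm; plates stand on its rubber strip (14 mm above the worktop), behind a front lip (top at 22 mm), against a back board 150 mm wide, top at about 100 mm, leaning back 0.21 rad. Origin: on the worktop under the middle of the stack; x towards the back board, z up
- plate_clamp: fixed plate clamp, base 165 (x) x 124 (y) x 12 mm; fixed jaw at +x, sliding jaw before it, both along y, 40 mm high with flared lips to 49 mm; grey cam housing 66 x 66 mm at -x, top at 42 mm. Origin: on the worktop under its middle; x from knob to jaws. Slot 14 mm wide at knob 0, 7.1 mm less per rad; the sprung sliding jaw presses the plate upright to the fixed jaw with about 8 N
- clamp_slot (a point): point on the floor of the slot (14 mm above the worktop) where the middle of the plate's bottom edge is when it is clamped against the fixed jaw; axes as plate_clamp. The fixed jaw's face is 3 mm from it to +x, the open sliding jaw's face 11 mm to -x
- clamp_mouth (a point): middle of the open slot in x and y, at the jaws' top, 26 mm above the slot's floor; axes as plate_clamp
- clamp_knob (a joint): turn of the clamp's knob, rad: 0 = open (pointer at the small white dot), grows as it turns clockwise seen from above, stop at 1.75. At 1.40 the pointer is at the white line mark on the near (-x) side of the housing and the plate is clamped. Turning takes about 0.1 to 0.15 N m and up to the mark the knob stays where it is left
- clamp_pull (a joint): lift of the same knob along its vertical axis, m: 0 = down, 0.008 = pulled fully up and locked. It can rise only while the knob is within about 0.15 rad of its mark (a cross pin passes a slot), cannot be turned when up, takes about 4 N and stays up
- knob_grip (a point): on the knob's axis, in the middle of its black bar grip: bar 50 mm long (x, the pointer end with the white line is +x), 12 mm thick (y), from 17 mm below to 13 mm above this point (which is about 67 mm above the worktop when down); a round 36 mm skirt, flush with the bar's bottom, is 8 mm high. z up. It turns and rises with the knob
- tint_bottle: bystander: small white bottle with dark cap, 33 x 33 x 64 mm, origin at its underside; leave alone
- marker_pen: bystander: white marker pen with black cap, 17 x 135 x 16 mm, lying; leave alone
- petri_dish: bystander: small clear dish, 42 x 42 x 12 mm; leave alone

How it is judged:
By the outcome, as a careful person would: the job done as asked, in the order asked, and still so for the second after the job is handed in, with the robot touching nothing.
It also fails if it takes over 54 s, if anything falls off the work surface, if the arm or the gripper's body presses on something with over 40 N, if the wrist force passes 120 N, or if a joint passes its speed limit or range.

## Working session

There is one attempt and no reset: what is moved stays moved. The work goes in short steps, Python scripts to look and compute and a tool call to move; the robot and the scene stay as the last step left them, time stands still between calls to the robot, and variables do not carry over. Pictures are saved under pics/ and viewed, at most 10 in all, crops included, and the job is handed in when it is done.

Besides the shell and the picture viewer there is one more tool, called after "Emit:" by a JSON object that holds its "name" and its "arguments", one argument or row to a line. drive_tool: Moves the arm, as the interface text tells. Its arguments: {"type":"object","properties":{"steps":{"type":"array","items":{"type":"array","items":{"type":"number"}}},"squeeze":{"type":"number"}},"required":["steps"]}

```bash
mkdir -p pics
cat > h.py <<'E'
import numpy as np,cv2
from plant import sensors,get_image,get_calibration,workorder,nets
def ray(c,px):
    K,d,R,t=[np.array(c[k],float) for k in("camera_matrix","dist_coeffs","R","t")]
    u=cv2.undistortPoints(np.array(px,float).reshape(-1,1,2),K,d).reshape(-1,2)
    D=np.c_[u,np.ones(len(u))]@R
    return -R.T@t,D
def onz(c,px,z):
    o,D=ray(c,px); return o+D*((z-o[2])/D[:,2])[:,None]
def proj(c,X):
    K,d,R,t=[np.array(c[k],float) for k in("camera_matrix","dist_coeffs","R","t")]
    return cv2.projectPoints(np.array(X,float).reshape(-1,1,3),cv2.Rodrigues(R)[0],t,K,d)[0].reshape(-1,2)
E
python3 - <<'E'
from h import *
s=sensors.sense();print(s)
for n in("side","top"):
    im=get_image(n);cv2.imwrite(f"pics/{n}0.png",im)
    c=get_calibration(n);print(n,-np.array(c["R"]).T@c["t"],np.array(c["R"])[2])
    for l in("plate_tall","plate_short_1","plate_rest","plate_clamp","clamp_knob"):
        for r in nets.outline_of(n,l)[:4]:
            m=r["region"];ys,xs=np.where(m)
            print(n,l,round(r["confidence"],2),r["pixel"],xs.min(),xs.max(),ys.min(),ys.max())
E
```

```text
{'time_s': 0.0, 'joint_positions': array([ 1.05898449e+00,  5.33556900e-02,  1.61433076e+00, -2.17907513e-06,
        1.47598649e+00, -1.18998033e-01]), 'joint_vel': array([-0.0001296 , -0.00062005, -0.00083507, -0.00206951, -0.0008179 ,
       -0.00144841]), 'joint_torque': array([-2.21793540e-03, -3.93666101e+01, -3.70184398e+01, -2.65634244e-04,
        6.73033472e-03, -2.60067935e-06]), 'tcp_pos': array([0.23894641, 0.57687077, 0.24704175]), 'tcp_rot': array([-3.21622395e-04,  1.95146374e-01,  9.80773578e-01, -9.89168692e-04]), 'wrist_force': array([ 0.37279541, -0.51357618,  0.24369271]), 'wrist_torque': array([-0.04354164,  0.06598401, -0.03261263]), 'gripper_force': 0.0, 'grip_width': 0.9998787637166769}
side [0.57720215 0.79499513 0.42757234] [ 0.01960986 -0.92143481 -0.3880378 ]
side plate_tall 0.64 [244.1, 303.1] 293 319 195 309
side plate_short_1 0.89 [270.6, 299.7] 293 310 228 313
side plate_short_1 0.84 [277.6, 301.7] 298 315 247 313
side plate_short_1 0.83 [270.3, 309.5] 305 325 224 318
side plate_short_1 0.53 [199.5, 344.7] 301 376 169 215
side plate_rest 0.9 [300.5, 300.2] 273 349 235 335
side plate_rest 0.16 [237.2, 331.0] 287 356 230 240
side plate_clamp 0.56 [197.5, 343.7] 301 377 169 216
side clamp_knob 0.49 [177.9, 360.1] 351 364 169 188
top [0.44909581 0.01410521 0.89906291] [ 0.13679544 -0.03664336 -0.98992135]
top plate_tall 0.9 [169.1, 210.7] 174 245 161 190
top plate_short_1 0.77 [177.7, 209.6] 182 244 175 193
top plate_short_1 0.67 [188.8, 212.2] 181 243 178 199
top plate_short_1 0.56 [263.3, 314.3] 305 319 257 271
top plate_rest 0.59 [169.5, 239.9] 175 257 148 212
top plate_clamp 0.93 [210.6, 387.7] 360 417 177 250
top clamp_knob 0.78 [231.3, 389.9] 382 405 225 240
```

Run:
```python
import cv2,numpy as np
a=cv2.imread("pics/top0.png")[130:280,150:450];b=cv2.imread("pics/side0.png")[150:350,240:400]
a=cv2.resize(a,None,fx=2.6,fy=2.6,interpolation=3)
cv2.imwrite("pics/a.png",a);cv2.imwrite("pics/b.png",cv2.resize(b,None,fx=3,fy=3,interpolation=3))
```

```text
(no output)
```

View pics/a.png

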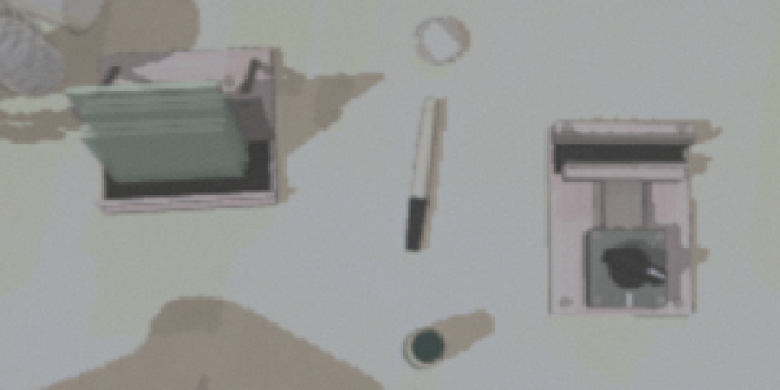

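View pics/b.png

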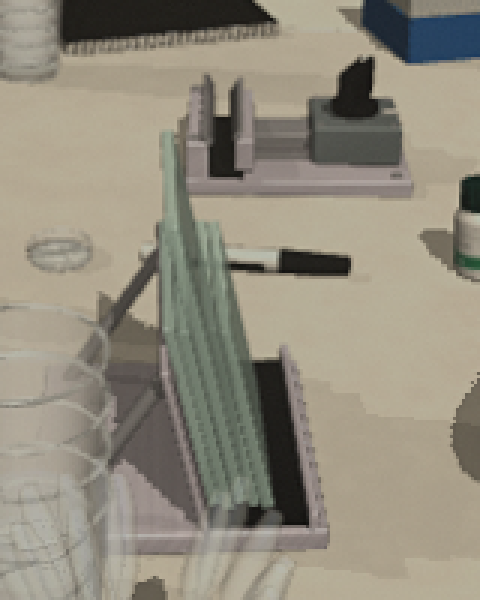

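The top view shows the rest on the left. The tall plate's top edge runs from about (176,165) to (242,161), with the short plates below it in the picture. The clamp is on the right, with its fixed jaw away from the robot and the knob near (390,232), pointing right (-y). The side view shows the tall plate third or so from the board, leaning away.

Run:
```python
from h import *
from scipy.spatial.transform import Rotation as Ro
s=sensors.sense();q=s["tcp_rot"];R=Ro.from_quat(np.r_[q[1:],q[0]]).as_matrix();print("tool y",R[:,1],"x",R[:,0])
c=get_calibration("wrist");C=-np.array(c["R"]).T@c["t"];print("wristcam in tool",R.T@(C-s["tcp_pos"]),"axes",R.T@np.array(c["R"]).T)
t=get_calibration("top")
get_image("top")
m=nets.outline_of("top","plate_tall")[0]["region"]
xs=np.where(m.any(0))[0];top=[np.where(m[:,x])[0].min() for x in xs];print(list(zip(xs,top))[::6])
P=onz(t,[[xs.min()+1,top[2]],[xs.max()-2,top[-6]],[210,np.interp(210,xs,top)]],.161);print("tall top",P, np.linalg.norm(P[0]-P[1]))
m=nets.outline_of("top","plate_clamp")[0]["region"].astype(np.uint8)
r=cv2.minAreaRect(cv2.findContours(m,0,2)[0][0]);b=cv2.boxPoints(r);print(b)
print("clamp img pts",onz(t,[[361.5,250],[415.5,251],[361.5,177],[416,177]],.012))
r=nets.outline_of("top","clamp_knob")[0];print("knob",onz(t,[r["pixel"][::-1]],.075))
print("housing",onz(t,[[375.5,218.3],[406.5,218],[376,248],[406.5,248]],.042))
sd=get_calibration("side")
print("tall side top", ray(sd,[[298,195]]))
```

```text
tool y [3.82783446e-01 9.23838099e-01 8.03302827e-06] x [-9.23838099e-01  3.82783446e-01 -1.06772660e-05]
wristcam in tool [ 7.10784593e-02  8.22356823e-05 -1.26083309e-01] axes [[-3.18136645e-04 -9.60906943e-01 -2.76871354e-01]
 [ 9.99999690e-01 -5.05239846e-04  6.04439308e-04]
 [-7.20696367e-04 -2.76871075e-01  9.60906805e-01]]
[(np.int64(309), np.int64(144)), (np.int64(315), np.int64(137)), (np.int64(321), np.int64(137))]
tall top [[ 0.67010466  0.01374385  0.161     ]
 [ 0.6771196  -0.01311163  0.161     ]
 [ 0.65480411  0.20357456  0.161     ]] 0.02775655204225682
[[360. 177.]
 [416. 177.]
 [416. 250.]
 [360. 250.]]
clamp img pts [[ 0.46483796 -0.10944952  0.012     ]
 [ 0.46595824 -0.23160221  0.012     ]
 [ 0.63153911 -0.10735033  0.012     ]
 [ 0.63584739 -0.23385078  0.012     ]]
knob [[ 0.49830192 -0.16058711  0.075     ]]
housing [[ 0.5341651  -0.13525628  0.042     ]
 [ 0.53690515 -0.20381305  0.042     ]
 [ 0.46947658 -0.13683107  0.042     ]
 [ 0.47132402 -0.20358043  0.042     ]]
tall side top (array([0.57720215, 0.79499513, 0.42757234]), array([[ 0.05847281, -0.91958541, -0.39046543]]))
```

Run:
```python
from h import *
t=get_calibration("top");im=get_image("top")
for r in nets.outline_of("top","plate_tall")[:3]:
    m=r["region"];xs=np.where(m.any(0))[0]
    if xs.max()>300: continue
    top=[np.where(m[:,x])[0].min() for x in xs];print(r["confidence"],[(int(a),int(b)) for a,b in zip(xs,top)][::8])
    f=np.polyfit(xs[4:-4],top[4:-4],1);P=onz(t,[[x,np.polyval(f,x)] for x in(xs.min(),xs.max())],.161);print(P,np.linalg.norm(P[0]-P[1]))
P=onz(t,[[176,165],[242,161]],.161);print(P,P.mean(0))
print(onz(t,[[190,211.5],[257,208]],.012), "foot near edge")
```

```text
0.63 [(175, 164), (183, 163), (191, 163), (199, 162), (207, 162), (215, 161), (223, 160), (231, 160), (239, 175)]
[[0.61452737 0.26608597 0.161     ]
 [0.6261574  0.14729303 0.161     ]] 0.11936087860029543
[[0.61171289 0.26402483 0.161     ]
 [0.62396685 0.14152054 0.161     ]] [0.61783987 0.20277268 0.161     ]
[[0.53990655 0.27587479 0.012     ]
 [0.55235243 0.12801927 0.012     ]] foot near edge
```

Emit:
{"name": "drive_tool", "arguments": {
  "steps": [
    [4,-4,5,-7,0],
    [8,-8,5,-14,0],
    [11,-12,5,-21,0],
    [14,-16,5,-28,0],
    [17,-20,5,-35,0],
    [20,-24,5,-42,0],
    [24,-28,5,-49,0],
    [28,-32,5,-56,0],
    [31,-36,5,-63,0],
    [34,-37,5,-67,0]
  ],
  "squeeze": 25
}}

```text
time_s: 1.73
tcp_pos: [0.5072, 0.2728, 0.2984]
tcp_rot: [0.0, 0.706, 0.708, 0.0]
wrist_force: [0.5, 1.1, -0.5]
grip_width: 0.498
gripper_force: 0.0
```

Emit:
{"name": "drive_tool", "arguments": {
  "steps": [
    [3.5,-2.3,0,5.3,0],
    [7,-4.6,0,5.3,0],
    [10.8,-7,0,5.3,0],
    [10.8,-7,0,5.3,0],
    [10.8,-7,0,5.3,0]
  ]
}}

```text
time_s: 2.15
tcp_pos: [0.6158, 0.203, 0.297]
tcp_rot: [-0.0, 0.672, 0.741, -0.001]
wrist_force: [-1.5, 0.5, -0.1]
grip_width: 0.501
gripper_force: 0.0
```

Run:
```python
from h import *
s=sensors.sense();print(s["tcp_pos"],s["tcp_rot"])
im=get_image("wrist");cv2.imwrite("pics/w1.png",im)
c=get_calibration("wrist")
for l in("plate_tall","plate_short_1"):
    for r in nets.outline_of("wrist",l)[:4]:
        m=r["region"];ys,xs=np.where(m)
        print(l,round(r["confidence"],2),r["pixel"],xs.min(),xs.max(),ys.min(),ys.max())
```

```text
[0.61583478 0.20298527 0.29704047] [-4.11640379e-04  6.71717558e-01  7.40807045e-01 -5.25223616e-04]
plate_short_1 0.89 [162.8, 307.7] 304 310 116 215
plate_short_1 0.67 [115.0, 317.7] 305 322 113 118
plate_short_1 0.66 [156.7, 295.8] 288 304 112 214
```

View pics/w1.png

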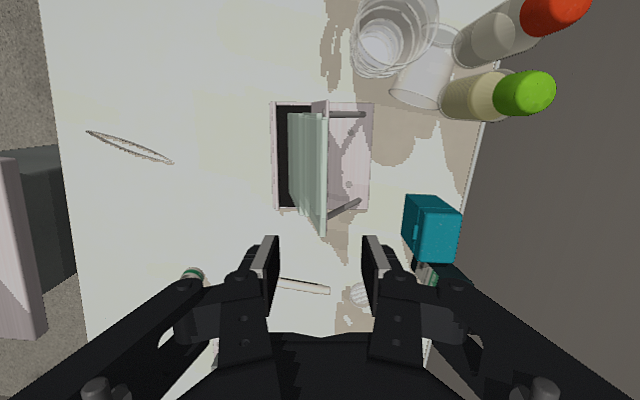

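The wrist view shows the stack upright in the picture, at columns 288-328 and rows 100-235. The tall plate's top edge is near columns 320-327. I'll zoom in on it.

Run:
```python
import cv2
a=cv2.imread("pics/w1.png")[90:245,270:380];cv2.imwrite("pics/w1c.png",cv2.resize(a,None,fx=3.8,fy=3.8,interpolation=2))
```

```text
(no output)
```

View pics/w1c.png

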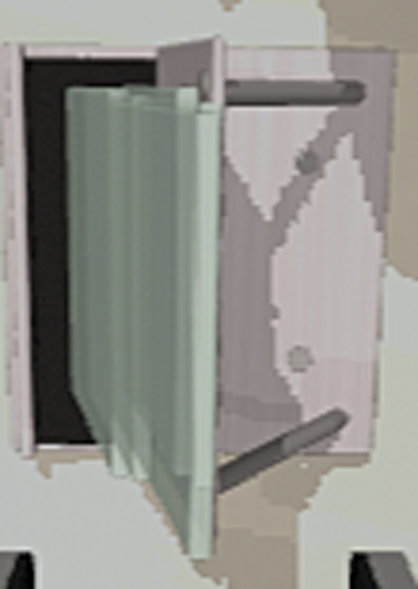

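The tall plate's top edge strip runs from (324.7,117) to (322.9,236) and is about 6 px wide.

Run:
```python
from h import *
c=get_calibration("wrist")
for z in(.155,.161,.167):
    P=onz(c,[[324.7,117.1],[322.9,236]],z);d=P[0]-P[1];print(z,P[0],P[1],P.mean(0),np.linalg.norm(d),np.degrees(np.arctan2(-d[0],d[1])))
# knob check
s=sensors.sense();print(s["tcp_pos"])
```

```text
0.155 [0.61030341 0.27193941 0.155     ] [0.6205455  0.15896751 0.155     ] [0.61542445 0.21545346 0.155     ] 0.11343523195002216 5.180301550482982
0.161 [0.61020327 0.27202538 0.161     ] [0.62021697 0.16157253 0.161     ] [0.61521012 0.21679896 0.161     ] 0.11090584519635853 5.1803015504829615
0.167 [0.61010312 0.27211135 0.167     ] [0.61988845 0.16417755 0.167     ] [0.61499579 0.21814445 0.167     ] 0.10837645844269495 5.180301550482936
[0.61363684 0.20554979 0.29801287]
```

Emit:
{"name": "drive_tool", "arguments": {
  "steps": [
    [0,0.5,-3,0,0.3],
    [0.0,1,-6,0,0.3],
    [0.0,1,-9,0,0.3],
    [0.0,1,-9,0,0.3],
    [0,1,-9,0,0.3],
    [0,1,-9,0,0.3],
    [0,1,-9,0,0.3]
  ]
}}

```text
time_s: 2.88
tcp_pos: [0.6155, 0.2155, 0.2115]
tcp_rot: [0.001, 0.67, 0.742, 0.002]
wrist_force: [-0.9, -0.3, 0.6]
grip_width: 0.652
gripper_force: 0.0
```

Run:
```python
from h import *
s=sensors.sense();print(s["tcp_pos"],s["tcp_rot"],s["joint_vel"])
c=get_calibration("wrist")
im=get_image("wrist");cv2.imwrite("pics/w2.png",im)
X=[[.6102+0.001,.272,.161],[.6202+.001,.1616,.161]];p=proj(c,X);print(p)
x0,y0=p.min(0).astype(int)-45;x1,y1=p.max(0).astype(int)+45
x0,y0=max(x0,0),max(y0,0)
a=im[y0:y1,x0:x1];k=min(790/a.shape[1],590/a.shape[0]);print(x0,y0,k)
cv2.imwrite("pics/w2c.png",cv2.resize(a,None,fx=k,fy=k,interpolation=2))
```

```text
[0.61553748 0.21549282 0.21151265] [0.0014676  0.67022293 0.74215544 0.00208838] [-0.00631348 -0.002017   -0.00565016  0.00072732 -0.0022939  -0.00078142]
[[323.04991327 136.80557363]
 [320.82318019 299.49231771]]
275 91 2.3320158102766797
```

View pics/w2c.png

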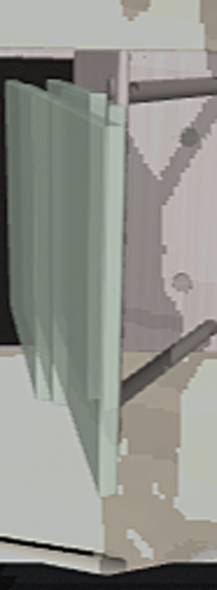

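Emit:
{"name": "drive_tool", "arguments": {
  "steps": [
    [-0.3,0,-2.4,-0.7,0.3],
    [-0.3,0,-4.8,-0.7,0.3],
    [-0.3,0,-7.2,-0.7,0.3],
    [-0.3,0,-7.2,-0.7,0.3],
    [-0.3,0,-7.2,-0.7,0.0],
    [-0.3,0,-7.2,-0.7,-0.3]
  ],
  "squeeze": 20
}}

```text
time_s: 3.43
tcp_pos: [0.6128, 0.215, 0.1386]
tcp_rot: [0.001, 0.675, 0.738, 0.001]
wrist_force: [0.6, 0.4, -0.0]
grip_width: 0.381
gripper_force: 0.0
```

Emit:
{"name": "drive_tool", "arguments": {
  "steps": [
    [0,0,0,0,-0.6],
    [0,0,0,0,-0.8],
    [0,0,0,0,-1],
    [0,0,0,0,-1],
    [0,0,0,0,-1],
    [0,0,0,0,-1]
  ],
  "squeeze": 20
}}

```text
time_s: 3.93
tcp_pos: [0.612, 0.2151, 0.1392]
tcp_rot: [0.0, 0.675, 0.738, 0.001]
wrist_force: [-3.4, -0.5, 7.0]
grip_width: 0.152
gripper_force: 18.1
```

Emit:
{"name": "drive_tool", "arguments": {
  "steps": [
    [0.04,0,0.2,0,-1],
    [0.08,0.01,0.4,0,-1],
    [0.17,0.01,0.8,0,-1],
    [0.25,0.02,1.2,0,-1],
    [0.34,0.03,1.6,0,-1],
    [0.42,0.04,2,0,-1],
    [0.42,0.04,2,0,-1]
  ]
}}

```text
time_s: 4.52
tcp_pos: [0.6137, 0.2149, 0.1544]
tcp_rot: [-0.002, 0.675, 0.738, -0.002]
wrist_force: [-5.7, -0.6, -0.9]
grip_width: 0.136
gripper_force: 20.8
```

Run:
```python
from h import *
im=get_image("side");cv2.imwrite("pics/s1.png",cv2.resize(im[130:350,230:390],None,fx=2.6,fy=2.6,interpolation=2))
```

```text
(no output)
```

View pics/s1.png

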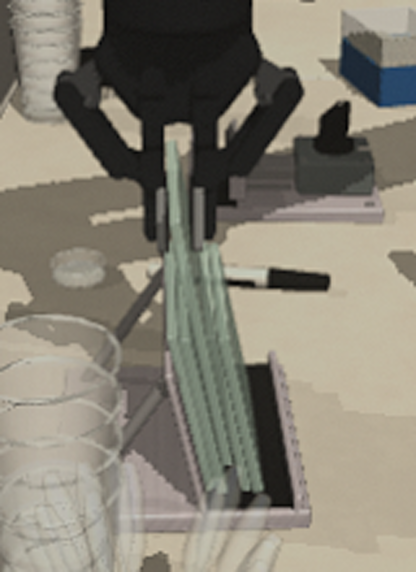

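The side view shows the fingers straddling the tall plate's top (about col 175, row 140), with the pads holding it and the short plates in place. I'll continue along the lean.

Emit:
{"name": "drive_tool", "arguments": {
  "steps": [
    [0.08,0.01,0.5,0,-1],
    [0.17,0.02,1,0,-1],
    [0.26,0.03,1.5,0,-1],
    [0.35,0.04,2,0,-1],
    [0.44,0.05,2.5,0,-1],
    [0.54,0.06,3,0,-1],
    [0.54,0.06,3,0,-1],
    [0.54,0.06,3,0,-1]
  ]
}}

```text
time_s: 5.23
tcp_pos: [0.6195, 0.2156, 0.185]
tcp_rot: [-0.001, 0.675, 0.738, -0.002]
wrist_force: [-4.9, -1.0, -1.3]
grip_width: 0.133
gripper_force: 21.6
```

Run:
```python
from h import *
im=get_image("side");cv2.imwrite("pics/s2.png",cv2.resize(im[100:350,230:390],None,fx=2.3,fy=2.3,interpolation=2))
```

```text
(no output)
```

View pics/s2.png

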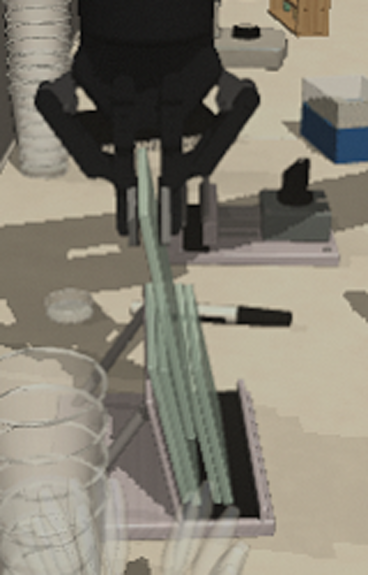

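The tall plate is rising cleanly between the short ones, which stay put. I'll keep drawing it out.

Emit:
{"name": "drive_tool", "arguments": {
  "steps": [
    [0.1,0.01,0.6,0,-1],
    [0.22,0.02,1.2,0,-1],
    [0.35,0.03,1.8,0,-1],
    [0.48,0.04,2.4,0,-1],
    [0.6,0.05,3,0,-1],
    [0.72,0.06,3.6,0,-1],
    [0.84,0.08,4.2,0,-1],
    [0.96,0.09,4.8,0,-1],
    [1.08,0.1,5.4,0,-1],
    [1.2,0.12,6,0,-1]
  ]
}}

```text
time_s: 6.12
tcp_pos: [0.6324, 0.2169, 0.2444]
tcp_rot: [-0.001, 0.675, 0.738, -0.001]
wrist_force: [5.7, 0.9, -1.3]
grip_width: 0.067
gripper_force: 17.1
```

Emit:
{"name": "drive_tool", "arguments": {
  "steps": [
    [0.12,0,0.6,0,-1],
    [0.24,0,1.2,0,-1],
    [0.36,0,2,0,-1],
    [0.4,0,3,0,-1],
    [0.4,0,4.5,0,-1],
    [0.4,0,6,0,-1],
    [0.4,0,7,0,-1],
    [0.4,0,7,0,-1],
    [0.4,0,7,0,-1]
  ]
}}

```text
time_s: 6.87
tcp_pos: [0.6375, 0.2171, 0.3178]
tcp_rot: [0.001, 0.675, 0.738, 0.001]
wrist_force: [0.1, 0.7, -3.2]
grip_width: 0.065
gripper_force: 27.8
```

Run:
```python
from h import *
im=get_image("side");cv2.imwrite("pics/s3.png",cv2.resize(im[30:350,230:390],None,fx=1.8,fy=1.8,interpolation=2))
```

```text
(no output)
```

View pics/s3.png

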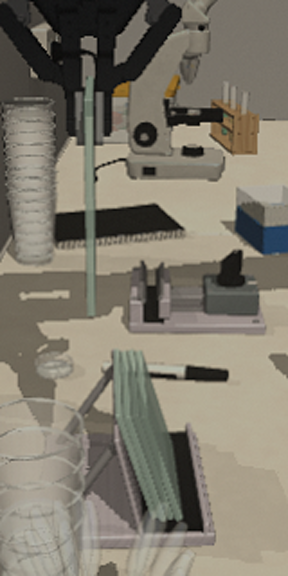

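The plate now hangs upright and is free, and all four short plates are still leaning in the rest.

Run:
```python
from h import *
s=sensors.sense();print(s["tcp_pos"],s["tcp_rot"])
sd=get_calibration("side")
o,D=ray(sd,[[280.6,206.],[278.5,72]])
for y in(.272,.162):print(y,o+D*((y-o[1])/D[:,1])[:,None])
t=get_calibration("top")
f=lambda x,y:[150+x/2.6,130+y/2.6]
print("slid jaw far edge",onz(t,[f(565,164),f(688,164)],.049),"near edge",onz(t,[f(565,180)],.040))
print("fixed jaw near",onz(t,[f(560,145),f(690,145)],.049),"far",onz(t,[f(560,133)],.049))
```

```text
[0.63700608 0.21698906 0.31616337] [9.65212444e-05 6.74975638e-01 7.37839995e-01 1.43023806e-04]
0.272 [[0.63233738 0.272      0.19003787]
 [0.63200684 0.272      0.35477165]]
0.162 [[0.64393381 0.162      0.14007796]
 [0.64353375 0.162      0.3394597 ]]
slid jaw far edge [[ 0.5884613  -0.11553673  0.049     ]
 [ 0.59187128 -0.22021648  0.049     ]] near edge [[ 0.5761534 -0.1170571  0.04     ]]
fixed jaw near [[ 0.60459195 -0.11111314  0.049     ]
 [ 0.60827893 -0.22202101  0.049     ]] far [[ 0.61490949 -0.11099446  0.049     ]]
```

Emit:
{"name": "drive_tool", "arguments": {
  "steps": [
    [0,-4,0,-5.5,-1],
    [0,-8,0,-5.5,-1],
    [0,-12,0,-5.5,-1],
    [-0.5,-16,0,-5.5,-1],
    [-1,-20,0,-5.5,-1],
    [-2,-24,0,-5.5,-1],
    [-3,-28,0,-5.5,-1],
    [-4,-32,0,-5.5,-1],
    [-4,-36,0,-5.5,-1],
    [-4,-38.8,0,-5.5,-1]
  ],
  "squeeze": 30
}}

```text
time_s: 7.75
tcp_pos: [0.5956, -0.1741, 0.3145]
tcp_rot: [-0.001, 0.71, 0.704, -0.001]
wrist_force: [0.8, -0.2, -2.3]
grip_width: 0.068
gripper_force: 29.9
```

Emit:
{"name": "drive_tool", "arguments": {
  "steps": [
    [0.3,0.5,-3,2.2,-1],
    [0.3,0.5,-6,2.2,-1],
    [0.3,0.5,-9,2.2,-1],
    [0.3,0.5,-11,2.2,-1],
    [0.3,0.5,-11,2.2,-1],
    [0.3,0.5,-11,2.2,-1],
    [0.3,0.5,-11,2.2,-1]
  ]
}}

```text
time_s: 8.33
tcp_pos: [0.6006, -0.1662, 0.2072]
tcp_rot: [0.001, 0.696, 0.718, 0.0]
wrist_force: [-0.1, 0.9, -1.6]
grip_width: 0.068
gripper_force: 29.9
```

Run:
```python
from h import *
s=sensors.sense();print(s["tcp_pos"],s["tcp_rot"],s["wrist_force"])
c=get_calibration("wrist")
im=get_image("wrist");cv2.imwrite("pics/w3.png",im)
p=proj(c,[[.5995,-.169,.049],[.5995,-.11,.049],[.5995,-.23,.049],[.45,-.17,.0]]);print(p)
x0,x1=200,440;a=im[60:300,x0:x1];cv2.imwrite("pics/w3c.png",cv2.resize(a,None,fx=2.45,fy=2.45,interpolation=2))
```

```text
[ 0.60059217 -0.1661942   0.20718987] [7.34223954e-04 6.95897398e-01 7.18140784e-01 2.92467474e-04] [-0.09672463  0.94496039 -1.61571391]
[[319.28698906 188.53639553]
 [321.19186802 127.81068974]
 [317.5283111  244.60886985]
 [189.57647507 174.87272877]]
```

View pics/w3c.png

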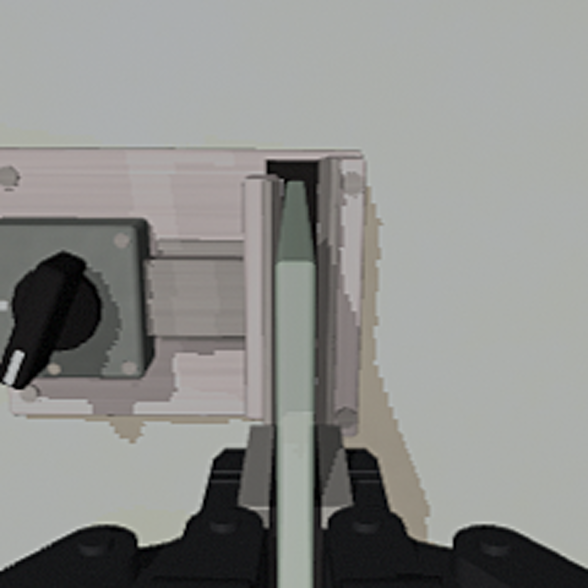

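The wrist view shows the plate edge-on, with its lower far corner at crop (296,181). It sits between the sliding jaw's lip (about col 268-279) and the fixed jaw's lip (about 318-330), so it is over the slot.

Run:
```python
from h import *
c=get_calibration("wrist")
f=lambda x,y:[200+x/2.45,60+y/2.45]
print("plate low far corner",onz(c,[f(296,181)],.079)[0],"at .083",onz(c,[f(296,181)],.083)[0])
for z in(.049,.040,.014):print(z,onz(c,[f(x,172) for x in(246,267,279,318,320,332)],z)[:,0])
for n,a,b,z in(("slid L",(246,178),(246,418),.049),("fixed R",(364,157),(355,433),.049),("baseL",(0,149),(363,150),.012)):
    P=onz(c,[f(*a),f(*b)],z);d=P[0]-P[1];print(n,P[:,:2],np.degrees(np.arctan2(-d[0],d[1])))
print("slot dark end",onz(c,[f(293,160)],.014))
print("knob ctr",onz(c,[f(55,305)],.062),"pointer",onz(c,[f(14,382),f(68,258)],.080), "mark",onz(c,[f(2,306)],.042))
print("housing right edge",onz(c,[f(148,222),f(148,376)],.042))
s=sensors.sense();print(s["tcp_pos"])
```

```text
plate low far corner [ 0.59986777 -0.1138317   0.079     ] at .083 [ 0.59983506 -0.11354592  0.083     ]
0.049 [0.58071177 0.58881375 0.59344408 0.60849613 0.60926818 0.61390083]
0.04 [0.58017318 0.5885308  0.59330724 0.60883424 0.60963065 0.61440947]
0.014 [0.57861725 0.58771341 0.59291192 0.60981099 0.61067778 0.61587889]
slid L [[ 0.58074062 -0.11543374]
 [ 0.58200472 -0.21542675]] 0.7242870924060085
fixed R [[ 0.62593164 -0.10612939]
 [ 0.62873521 -0.22095926]] 1.3985973357173966
baseL [[ 0.4721406  -0.10897952]
 [ 0.62898028 -0.10456782]] 91.6112319021451
slot dark end [[ 0.59882219 -0.10963074  0.014     ]]
knob ctr [[ 0.50815613 -0.16501481  0.062     ]] pointer [[ 0.49699754 -0.19051805  0.08      ]
 [ 0.51973752 -0.14306655  0.08      ]] mark [[ 0.47951078 -0.17120939  0.042     ]]
housing right edge [[ 0.54108335 -0.13450307  0.042     ]
 [ 0.53944431 -0.20025252  0.042     ]]
[ 0.60109588 -0.16639218  0.20827201]
```

Emit:
{"name": "drive_tool", "arguments": {
  "steps": [
    [0.1,0.2,0,-0.3,-1],
    [0.1,0.2,-0.8,-0.3,-1],
    [0.1,0.2,-1.6,-0.3,-1],
    [0.1,0.2,-2.4,-0.3,-1],
    [0.1,0.2,-3.2,-0.3,-1],
    [0.1,0.2,-4,-0.3,-1],
    [0.1,0.2,-4.6,-0.3,-1],
    [0.1,0.2,-5.2,-0.3,-1],
    [0.1,0.2,-5.2,-0.3,-1]
  ]
}}

```text
time_s: 9.13
tcp_pos: [0.6003, -0.1638, 0.1519]
tcp_rot: [-0.001, 0.698, 0.716, -0.0]
wrist_force: [0.9, -1.0, -2.3]
grip_width: 0.063
gripper_force: 29.9
```

Emit:
{"name": "drive_tool", "arguments": {
  "steps": [
    [0.1,0,-0.2,0,-1],
    [0.1,0,-0.4,0,-1],
    [0.1,0,-0.6,0,-1],
    [0.1,0,-0.8,0,-1],
    [0.1,0,-0.8,0,-1]
  ]
}}

```text
time_s: 9.55
tcp_pos: [0.6018, -0.164, 0.1455]
tcp_rot: [-0.0, 0.698, 0.716, -0.0]
wrist_force: [-0.6, -0.1, -3.0]
grip_width: 0.065
gripper_force: 29.9
```

Emit:
{"name": "drive_tool", "arguments": {
  "steps": [
    [0,0,-0.15,0,-1],
    [0,0,-0.3,0,-1],
    [0,0,-0.4,0,-1],
    [0,0,-0.4,0,-1]
  ]
}}

```text
time_s: 9.88
tcp_pos: [0.6022, -0.1641, 0.1425]
tcp_rot: [0.0, 0.698, 0.716, 0.0]
wrist_force: [-0.4, 0.4, -1.2]
grip_width: 0.065
gripper_force: 30.3
```

Emit:
{"name": "drive_tool", "arguments": {
  "steps": [
    [0,0,-0.1,0,-1],
    [0,0,-0.2,0,-1],
    [0,0,-0.2,0,-1]
  ]
}}

```text
time_s: 10.13
tcp_pos: [0.6027, -0.164, 0.1424]
tcp_rot: [0.001, 0.698, 0.716, 0.0]
wrist_force: [-2.4, 3.1, 6.3]
grip_width: 0.064
gripper_force: 31.4
```

Emit:
{"name": "drive_tool", "arguments": {
  "steps": [
    [0,0,0.1,0,-1],
    [0,0,0.1,0,-0.7],
    [0,0,0.1,0,-0.7],
    [0.3,0,0.1,0,-0.7],
    [0.6,0,0.1,0,-0.6],
    [0.9,0,0.1,0,-0.5],
    [1.1,0,0.1,0,-0.3],
    [1.1,0,0.1,0,-0.1],
    [1.1,0,0.1,0,0],
    [1.1,0,0.1,0,0]
  ]
}}

```text
time_s: 10.97
tcp_pos: [0.613, -0.164, 0.1408]
tcp_rot: [-0.0, 0.698, 0.716, -0.0]
wrist_force: [-0.6, 0.7, -0.1]
grip_width: 0.497
gripper_force: 0.0
```

Emit:
{"name": "drive_tool", "arguments": {
  "steps": [
    [0,0,2,0,0],
    [0,0,5,0,0],
    [0,0,8,0,0],
    [-3,0,8,0,0],
    [-7,0,8,-7,0],
    [-10.7,-0.4,7,-14,0],
    [-10.7,-0.4,7,-14,0],
    [-10.7,-0.4,7,-14,0],
    [-10.7,-0.4,7,-14,0]
  ]
}}

```text
time_s: 11.72
tcp_pos: [0.5064, -0.1683, 0.2116]
tcp_rot: [0.001, 0.78, 0.626, 0.0]
wrist_force: [0.4, -0.6, 0.5]
grip_width: 0.501
gripper_force: 0.0
```

Run:
```python
from h import *
s=sensors.sense();print(s["tcp_pos"],s["tcp_rot"],s["joint_positions"])
c=get_calibration("wrist")
im=get_image("wrist");cv2.imwrite("pics/w4.png",im)
p=proj(c,[[.506,-.168,.06]])[0];print(p)
x0=int(p[0])-130;y0=max(int(p[1])-90,0);a=im[y0:y0+185,x0:x0+260];print(x0,y0)
cv2.imwrite("pics/w4c.png",cv2.resize(a,None,fx=3,fy=3,interpolation=2))
for r in nets.outline_of("wrist","clamp_knob")[:2]:
    m=r["region"];ys,xs=np.where(m);print(r["confidence"],r["pixel"],xs.min(),xs.max(),ys.min(),ys.max(),cv2.minAreaRect(np.c_[xs,ys].astype(np.int32)))
```

```text
[ 0.50639857 -0.1682642   0.21159288] [7.29487710e-04 7.79814516e-01 6.26010060e-01 4.39566846e-04] [-4.60392128e-01 -1.42843068e-01  1.86397405e+00  1.86312553e-04
  1.41876829e+00 -2.42476676e-01]
[320.14528674 187.23330548]
190 97
0.82 [183.5, 316.4] 301 335 163 219 ((319.2941589355469, 190.67648315429688), (54.327980041503906, 34.68259048461914), 75.96376037597656)
0.3 [164.2, 479.8] 393 533 86 255 ((462.930908203125, 173.68783569335938), (169.3445587158203, 132.97384643554688), 86.98721313476562)
```

View pics/w4c.png

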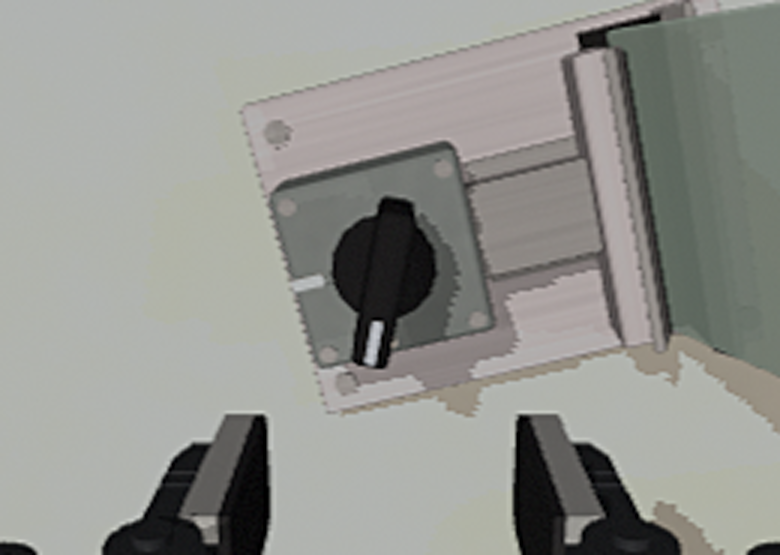

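The close view shows the plate standing in the slot, leaning back towards +x. The knob's skirt centre is at crop (384,268), the bar runs from (397,205) to the white pointer end at (371,360), and the mark is at (307,284).

Run:
```python
from h import *
c=get_calibration("wrist")
f=lambda x,y:[190+x/3,97+y/3]
C=onz(c,[f(384,268)],.058)[0];print("skirt",C)
B=onz(c,[f(397,202),f(370,362)],.080);d=B[1]-B[0];print("bar",B,B.mean(0),np.linalg.norm(d),np.degrees(np.arctan2(d[1],d[0])))
M=onz(c,[f(325,281),f(290,288)],.042);e=M[1]-M[0];print("mark",M,np.degrees(np.arctan2(*(M.mean(0)-C)[[1,0]])),np.degrees(np.arctan2(e[1],e[0])))
H=onz(c,[f(272,192),f(455,143),f(494,326),f(322,368)],.042);print("housing",H,H.mean(0))
s=sensors.sense();q=s["tcp_rot"];print(s["tcp_pos"],np.degrees(np.arctan2(q[2]**2-q[1]**2,2*q[1]*q[2])))
```

```text
skirt [ 0.50519793 -0.16759795  0.058     ]
bar [[ 0.5145998  -0.14350788  0.08      ]
 [ 0.49569198 -0.19063761  0.08      ]] [ 0.50514589 -0.16707274  0.08      ] 0.050781073530145944 -111.8599949221788
mark [[ 0.4832776  -0.17159301  0.042     ]
 [ 0.47081342 -0.17140263  0.042     ]] -172.11316828322046 179.12493420203378
housing [[ 0.47316852 -0.13756347  0.042     ]
 [ 0.53659496 -0.13487195  0.042     ]
 [ 0.5374742  -0.20041682  0.042     ]
 [ 0.47465288 -0.20257183  0.042     ]] [ 0.50547264 -0.16885602  0.042     ]
[ 0.50745978 -0.16841889  0.21227349] -12.459327753010447
```

Emit:
{"name": "drive_tool", "arguments": {
  "steps": [
    [-0.2,0.1,-3,-5,-0.2],
    [-0.2,0.1,-6,-9.5,-0.2],
    [-0.2,0.1,-9,-9.5,-0.2],
    [-0.2,0.1,-12,-9.5,-0.2],
    [-0.2,0.1,-13.5,-9.5,-0.2],
    [-0.2,0.1,-13.5,-9.5,-0.6],
    [-0.2,0.1,-13.5,-9.5,-1],
    [-0.2,0.1,-13.5,-9.5,-1],
    [-0.2,0.1,-13.5,-9.5,-1],
    [-0.2,0.1,-13.5,-9.5,-1]
  ],
  "squeeze": 35
}}

```text
time_s: 12.65
tcp_pos: [0.5046, -0.167, 0.0764]
tcp_rot: [0.0, 0.829, 0.559, 0.001]
wrist_force: [2.1, 0.4, -8.1]
grip_width: 0.128
gripper_force: 37.5
```

Emit:
{"name": "drive_tool", "arguments": {
  "steps": [
    [0,0,-0.1,-4,-1],
    [0,0,-0.1,-8,-1],
    [0,0,-0.1,-13,-1],
    [0,0,-0.1,-18,-1],
    [0,0,-0.1,-23,-1],
    [0,0,-0.1,-28,-1],
    [0,0,-0.1,-33,-1],
    [0,0,-0.1,-38,-1],
    [0,0,-0.1,-43,-1],
    [0,0,-0.1,-43,-1]
  ]
}}

```text
time_s: 13.48
tcp_pos: [0.5061, -0.1683, 0.0765]
tcp_rot: [0.002, 0.977, 0.215, 0.003]
wrist_force: [5.0, -2.7, -8.2]
grip_width: 0.129
gripper_force: 37.5
```

Run:
```python
from h import *
s=sensors.sense();q=s["tcp_rot"];print(s["tcp_pos"],np.degrees(np.arctan2(q[2]**2-q[1]**2,2*q[1]*q[2])),s["wrist_torque"],s["joint_positions"])
```

```text
[ 0.50606193 -0.16825812  0.07652397] -65.16218822929216 [-0.34436792 -0.82748232 -0.09029302] [-4.60419654e-01  4.00056159e-03  1.96627488e+00 -3.36892868e-04
  1.16460587e+00  6.77007151e-01]
```

Emit:
{"name": "drive_tool", "arguments": {
  "steps": [
    [0.1,-0.1,-0.1,-4,-1],
    [0.1,-0.1,-0.1,-8,-1],
    [0.1,-0.1,-0.1,-12,-1],
    [0.1,-0.1,-0.1,-16,-1],
    [0.1,-0.1,-0.1,-16,-1],
    [0.1,-0.1,-0.1,-16,-1]
  ]
}}

```text
time_s: 13.98
tcp_pos: [0.5065, -0.1691, 0.0761]
tcp_rot: [0.001, 0.997, 0.079, 0.002]
wrist_force: [0.5, -1.2, 1.8]
grip_width: 0.129
gripper_force: 38.7
```

Run:
```python
from h import *
s=sensors.sense();q=s["tcp_rot"];print(s["tcp_pos"],np.degrees(np.arctan2(q[2]**2-q[1]**2,2*q[1]*q[2])),s["wrist_torque"],s["wrist_force"])
```

```text
[ 0.5065047  -0.1690773   0.07609186] -80.91031634873895 [-0.13089465 -0.04486161  0.01383998] [ 0.45433745 -1.19374338  1.84432119]
```

Emit:
{"name": "drive_tool", "arguments": {
  "steps": [
    [0,0,0,0,-0.3],
    [0,0,0,0,0],
    [0,0,0,0,0],
    [0,0,3,0,0],
    [0,0,6,0,0],
    [0,0,9,0,0],
    [0,0,12,0,0],
    [0,0,12,0,0],
    [0,0,12,0,0],
    [0,0,12,0,0]
  ]
}}

```text
time_s: 14.82
tcp_pos: [0.5047, -0.1678, 0.1934]
tcp_rot: [-0.0, 0.997, 0.079, -0.0]
wrist_force: [-0.3, -0.2, 0.5]
grip_width: 0.496
gripper_force: 0.0
```

Run:
```python
from h import *
s=sensors.sense();q=s["tcp_rot"];print(s["tcp_pos"],np.degrees(np.arctan2(q[2]**2-q[1]**2,2*q[1]*q[2])))
c=get_calibration("wrist");im=get_image("wrist");cv2.imwrite("pics/w5.png",im)
# rectify the horizontal plane z: 0.25 mm/px map, report white blobs on pointer and mark
def plane(z):
    xs=np.arange(.455,.555,.0005);ys=np.arange(-.21,-.12,.0005)
    X=np.array([[x,y,z] for x in xs for y in ys]);p=proj(c,X).astype(np.float32).reshape(len(xs),len(ys),2)
    return xs,ys,cv2.remap(im,p[...,0],p[...,1],1)
for z,n in((.042,"mark"),(.078,"bar")):
    xs,ys,r=plane(z);g=cv2.cvtColor(r,6)
    k,L,st,ce=cv2.connectedComponentsWithStats((g>175).astype(np.uint8))
    print(n,[(np.round([xs[int(ce[i][1])],ys[int(ce[i][0])]],4),st[i][2:]) for i in range(1,k) if 15<st[i][4]<900])
    k,L,st,ce=cv2.connectedComponentsWithStats((g<45).astype(np.uint8))
    for i in range(1,k):
        if st[i][4]>800:
            v,u=np.where(L==i);R=cv2.minAreaRect(np.c_[u,v].astype(np.int32));print("dark",st[i],xs[int(ce[i][1])],ys[int(ce[i][0])],R)
for x in nets.outline_of("wrist","clamp_knob")[:1]:
    m=x["region"];v,u=np.where(m);print(x["confidence"],x["pixel"],cv2.minAreaRect(np.c_[u,v].astype(np.int32)))
```

```text
[ 0.50469756 -0.1678335   0.19337008] -80.98412828458633
mark [(array([ 0.473 , -0.1745]), array([  9,  29, 129], dtype=int32)), (array([ 0.481, -0.207]), array([ 15,  17, 195], dtype=int32)), (array([ 0.551, -0.208]), array([14,  8, 48], dtype=int32))]
dark [  46   19   71  124 5032] 0.49950000000000006 -0.16999999999999996 ((81.0, 80.5), (123.0, 70.0), 90.0)
bar [(array([ 0.486, -0.172]), array([ 8, 25, 95], dtype=int32)), (array([ 0.4925, -0.2025]), array([ 27,  15, 230], dtype=int32)), (array([ 0.507, -0.21 ]), array([ 4, 31, 89], dtype=int32)), (array([ 0.548, -0.208]), array([ 26,  45, 225], dtype=int32))]
dark [  54   47   62  108 3806] 0.5090000000000001 -0.16849999999999996 ((86.29185485839844, 101.3021240234375), (62.06875991821289, 104.89036560058594), 11.944175720214844)
0.78 [188.4, 322.8] ((324.3423767089844, 194.2493896484375), (58.20661926269531, 36.391998291015625), 67.83365631103516)
```

Emit:
{"name": "drive_tool", "arguments": {
  "steps": [
    [-3,0,0,0,0],
    [-6,0,0,0,0],
    [-9,0,0,0,0],
    [-9,0,0,0,0],
    [-9,0,0,0,0],
    [-9,0,0,0,0],
    [-9,0,0,0,0]
  ]
}}

```text
time_s: 15.5
tcp_pos: [0.4156, -0.1681, 0.1937]
tcp_rot: [-0.0, 0.997, 0.079, -0.0]
wrist_force: [-0.4, -0.4, 0.1]
grip_width: 0.499
gripper_force: 0.0
```

Run:
```python
from h import *
s=sensors.sense();print(s["tcp_pos"],s["tcp_rot"])
c=get_calibration("wrist");im=get_image("wrist");cv2.imwrite("pics/w6.png",im)
def plane(z):
    xs=np.arange(.455,.555,.0005);ys=np.arange(-.215,-.12,.0005)
    X=np.array([[x,y,z] for x in xs for y in ys]);p=proj(c,X).astype(np.float32).reshape(len(xs),len(ys),2)
    return xs,ys,cv2.remap(im,p[...,0],p[...,1],1)
for z,n in((.042,"mark"),(.080,"bar")):
    xs,ys,r=plane(z);g=cv2.cvtColor(r,6);np.save(n+".npy",g)
    for th in(150,175):
        k,L,st,ce=cv2.connectedComponentsWithStats((g>th).astype(np.uint8))
        for i in range(1,k):
            if 15<st[i][4]<1200:
                v,u=np.where(L==i);x,y=xs[v]-xs[v].mean(),ys[u]-ys[u].mean();a=.5*np.arctan2(2*(x*y).sum(),(x*x-y*y).sum())
                print(n,th,np.round([xs[v].mean(),ys[u].mean()],4),st[i][2:],"axis deg",round(np.degrees(a),1))
    k,L,st,ce=cv2.connectedComponentsWithStats((g<40).astype(np.uint8))
    for i in range(1,k):
        if st[i][4]>400:print(n,"dark",xs[st[i][1]],xs[st[i][1]+st[i][3]-1],ys[st[i][0]],ys[st[i][0]+st[i][2]-1],st[i][4])
g=np.load("mark.npy")[:110:5,50:150:5];print(g)
```

```text
[ 0.41557646 -0.16807318  0.19365841] [-2.00052550e-04  9.96907808e-01  7.85796056e-02 -1.67536772e-04]
mark 150 [ 0.4879 -0.174 ] [ 11  32 203] axis deg 8.4
mark 175 [ 0.474 -0.17 ] [ 6 12 57] axis deg 4.4
mark 175 [ 0.4883 -0.174 ] [  9  31 133] axis deg 8.4
mark dark 0.47750000000000004 0.534 -0.18699999999999997 -0.15199999999999994 4831
bar 150 [ 0.4874 -0.1716] [  9  28 150] axis deg 8.7
bar 175 [ 0.4754 -0.1681] [ 5 11 44] axis deg 6.2
bar 175 [ 0.4878 -0.1716] [ 8 27 99] axis deg 8.8
bar dark 0.47850000000000004 0.5275000000000001 -0.18299999999999997 -0.15249999999999994 3599
[[176 176 176 176 176 176 176 176 176 176 176 176 176 177 176 176 176 176
  176 176]
 [176 176 176 176 176 176 176 176 176 176 176 175 176 176 175 176 176 176
  176 176]
 [176 176 176 176 176 176 176 176 177 176 176 176 176 176 176 176 176 176
  176 176]
 [176 176 176 176 176 176 176 176 176 176 176 176 176 176 176 176 176 176
  176 176]
 [177 177 178 177 178 178 177 179 177 177 178 177 172 177 175 174 176 165
  177 166]
 [148 154 148 153 154 156 159 159 160 160 164 159 166 166 165 166 169 169
  165 168
[... 662 characters left out ...]
 115 116
  115 114]
 [ 82  81  82  82  19  25 159 173  24  20  23  25  23  55 118 115 115 116
  115 115]
 [ 82  83  84  16  15  23 145 188  17  22  21  27  25  25  98 117 117 118
  117 115]
 [ 82  84  26  19  15  24 110 194  17  23  17  26  26  27  23 111 117 117
  119 118]
 [ 83  79  13  18  18  23  23  27  26  25  10  26  26  27  26  93 118 117
  118 117]
 [ 82  50  17  17  18  20  27  27  27  27  11  27  25  25  26  36 120 117
  117 117]
 [ 82  45  18  16  19  17  27  26  28  27  16  30  27  27  26  23 120 117
  117 116]
 [ 82  48  16  18  16  15  27  26  27  28  20  26  26  26  27  19 119 118
  117 117]
 [ 82  52  18  18  20  16  27  28  27  28  22  24  27  28  27  30 120 118
  118 117]]
```

Emit:
{"name": "drive_tool", "arguments": {
  "steps": [
    [3,0,0,0,0],
    [6,0,0,0,0],
    [9,0,0,0,0],
    [9,0,-3,0,0],
    [9,0,-6,0,-0.2],
    [9,0,-9,0,-0.2],
    [9,0,-12,0,-0.2],
    [9,0,-12,0,-0.6],
    [9,0,-12,0,-1],
    [9,0,-12,0,-1]
  ],
  "squeeze": 40
}}

```text
time_s: 16.38
tcp_pos: [0.5046, -0.1691, 0.0738]
tcp_rot: [0.001, 0.997, 0.079, -0.002]
wrist_force: [-2.5, -5.6, -5.1]
grip_width: 0.132
gripper_force: 42.5
```

Emit:
{"name": "drive_tool", "arguments": {
  "steps": [
    [0,0,0,0,-1],
    [0,0,0,0,-1],
    [0,0,0,-2,-1],
    [0,0,0,-4,-1],
    [0,0,0,-6,-1],
    [0,0,0,-6,-1],
    [0,0,0,-6,-1]
  ]
}}

```text
time_s: 16.97
tcp_pos: [0.5046, -0.1692, 0.0747]
tcp_rot: [0.001, 1.0, 0.027, -0.001]
wrist_force: [-3.5, -4.9, -3.1]
grip_width: 0.127
gripper_force: 42.8
```

Run:
```python
from h import *
s=sensors.sense();q=s["tcp_rot"];print(s["tcp_pos"],np.degrees(np.arctan2(q[2]**2-q[1]**2,2*q[1]*q[2])),s["wrist_torque"],s["wrist_force"])
```

```text
[ 0.50463689 -0.16922672  0.07473929] -86.96128981575582 [-0.7346989   0.56449712  0.13407372] [-3.53504838 -4.92164909 -3.13489214]
```

Emit:
{"name": "drive_tool", "arguments": {
  "steps": [
    [0,0,0.1,0,-1],
    [0,0,0.2,0,-1],
    [0,0,0.35,0,-1],
    [0,0,0.5,0,-1],
    [0,0,0.5,0,-1]
  ]
}}

```text
time_s: 17.38
tcp_pos: [0.5046, -0.1692, 0.0795]
tcp_rot: [0.001, 1.0, 0.027, -0.001]
wrist_force: [-2.7, -6.1, -5.0]
grip_width: 0.128
gripper_force: 42.7
```

Emit:
{"name": "drive_tool", "arguments": {
  "steps": [
    [0,0,0.15,0,-1],
    [0,0,0.3,0,-1],
    [0,0,0.4,0,-1],
    [0,0,0.5,0,-1],
    [0,0,0.5,0,-1]
  ]
}}

```text
time_s: 17.8
tcp_pos: [0.5042, -0.169, 0.0799]
tcp_rot: [0.001, 1.0, 0.026, -0.0]
wrist_force: [10.9, -10.9, -30.3]
grip_width: 0.13
gripper_force: 39.6
```

Emit:
{"name": "drive_tool", "arguments": {
  "steps": [
    [0,0,-0.4,0,-1],
    [0,0,-0.4,0,-0.5],
    [0,0,-0.4,0,0],
    [0,0,-0.4,0,0],
    [0,0,3,0,0],
    [0,0,6,0,0],
    [0,0,9,0,0],
    [0,0,12,0,0],
    [-4,0,12,0,0],
    [-8.2,0,11.2,0,0]
  ]
}}

```text
time_s: 18.63
tcp_pos: [0.4269, -0.1693, 0.2024]
tcp_rot: [0.003, 1.0, 0.027, 0.004]
wrist_force: [-0.9, -0.8, 0.1]
grip_width: 0.498
gripper_force: 0.0
```

Emit:
{"name": "drive_tool", "arguments": {
  "steps": [
    [-1,0,0,0,0],
    [-1,0,0,0,0],
    [-1,0,0,0,0],
    [-1,0,0,0,0]
  ]
}}

```text
time_s: 18.97
tcp_pos: [0.4153, -0.1683, 0.1976]
tcp_rot: [0.001, 1.0, 0.026, 0.001]
wrist_force: [0.1, -0.8, -0.2]
grip_width: 0.499
gripper_force: 0.0
```

Run:
```python
from h import *
s=sensors.sense();print(s["tcp_pos"],s["tcp_rot"])
c=get_calibration("wrist");im=get_image("wrist");cv2.imwrite("pics/w7.png",im)
def plane(z):
    xs=np.arange(.455,.555,.0005);ys=np.arange(-.215,-.12,.0005)
    X=np.array([[x,y,z] for x in xs for y in ys]);p=proj(c,X).astype(np.float32).reshape(len(xs),len(ys),2)
    return xs,ys,cv2.remap(im,p[...,0],p[...,1],1)
for z,n in((.042,"mark"),(.080,"bar"),(.088,"bar")):
    xs,ys,r=plane(z);g=cv2.cvtColor(r,6)
    k,L,st,ce=cv2.connectedComponentsWithStats((g>150).astype(np.uint8))
    for i in range(1,k):
        if 15<st[i][4]<1200:
            v,u=np.where(L==i);x,y=xs[v]-xs[v].mean(),ys[u]-ys[u].mean();a=.5*np.arctan2(2*(x*y).sum(),(x*x-y*y).sum())
            print(n,z,np.round([xs[v].mean(),ys[u].mean()],4),st[i][2:],"axis deg",round(np.degrees(a),1))
    k,L,st,ce=cv2.connectedComponentsWithStats((g<40).astype(np.uint8))
    for i in range(1,k):
        if st[i][4]>400:print(n,"dark",xs[st[i][1]],xs[st[i][1]+st[i][3]-1],ys[st[i][0]],ys[st[i][0]+st[i][2]-1],st[i][4])
sd=get_image("side");cv2.imwrite("pics/s7.png",sd);s0=cv2.imread("pics/side0.png");s3=None
G=lambda a:cv2.cvtColor(a,6)
for a in(s0,sd):
    g=G(a)[160:192,345:372];
    v,u=np.where(g<32);print("dark rows",np.bincount(v+160)[160:])
for l in("clamp_knob","plate_tall"):
    for r in nets.outline_of("side",l)[:2]:
        v,u=np.where(r["region"]);print(l,r["confidence"],r["pixel"],u.min(),u.max(),v.min(),v.max())
k=get_calibration("side");print(proj(k,[[.505,-.169,.08],[.505,-.169,.088],[.605,-.114,.014],[.605,-.114,.164]]))
```

```text
[ 0.41533404 -0.1683291   0.19762181] [5.65711169e-04 9.99653131e-01 2.63001092e-02 1.26561606e-03]
mark 0.042 [ 0.4737 -0.17  ] [ 13  13 106] axis deg -11.5
mark 0.042 [ 0.4879 -0.1717] [  9  32 211] axis deg 4.7
mark 0.042 [ 0.5482 -0.2044] [  41   34 1115] axis deg -72.5
mark dark 0.47750000000000004 0.5350000000000001 -0.18749999999999997 -0.15149999999999994 4995
bar 0.08 [ 0.4752 -0.1692] [11 11 79] axis deg -9.9
bar 0.08 [ 0.4874 -0.1707] [  8  28 157] axis deg 4.5
bar dark 0.47850000000000004 0.5285000000000001 -0.18449999999999997 -0.15299999999999994 3749
bar 0.088 [ 0.4755 -0.1691] [10 11 71] axis deg -18.6
bar 0.088 [ 0.4873 -0.1704] [  8  28 153] axis deg 4.3
bar dark 0.47850000000000004 0.5270000000000001 -0.18399999999999997 -0.15349999999999994 3509
dark rows [ 0  0  0  0  0  0  0  0  0  0  2  6  7  8  9 10  9 10 10 10 10 10 10 14
 15 15 14 13 11]
dark rows [ 0  0  0  0  0  0  0  0  7 21 22 22 22 22 22 22 22 21 21 21 20 15 15 15
 14 10]
plate_tall 0.62 [166.1, 311.4] 310 314 129 207
plate_tall 0.37 [198.3, 344.6] 301 377 168 215
[[357.83338943 170.72185116]
 [358.00023515 167.33070693]
 [311.82897858 206.98627344]
 [312.44886534 140.31361337]]
```

Run:
```python
from h import *
k=get_calibration("side")
a=cv2.cvtColor(cv2.imread("pics/side0.png"),6);b=cv2.cvtColor(cv2.imread("pics/s7.png"),6)
print("before\n",a[164:194,350:366:3].T);print("after\n",b[160:194,347:371:4].T)
def P(z,pts):return np.round(proj(k,[[x,y,z] for x,y in pts]),1).tolist()
print("before apex",P(.08,[(.495,-.193),(.516,-.144)]))
for z in(.080,.085,.088):print(z,P(z,[(.48,-.177),(.505,-.175),(.53,-.173)]), "skirt bottom near",P(z-.03,[(.505,-.151)]),"skirt top far",P(z-.022,[(.505,-.187)]))
```

```text
before
 [[169 169 169 169 169 168 167 169 169 167 170 165 159 161 160 160 163 157
  115  48  41  41  43  54  65  83  95  94 104 101]
 [169 168 167 170 169 169 169 168 172 153 100  61  46  46  48  41  30  27
   26  28  27  28  27  27  31  69  95  93 104 100]
 [168 169 168 168 169 170 173 140  51  25  29  30  29  28  31  31  31  30
   29  31  29  28  32  28  25  48  79  90 105 102]
 [169 167 169 171 152  94  41  23  29  30  27  30  28  28  27  26  27  27
   25  28  27  29  31  30  27  47  77  91 103 100]
 [170 169 168 172 157  93  31  25  26  27  27  25  24  24  23  24  23  24
   25  27  29  29  28  28  25  62  90  91 101  99]
 [116 127 147 174 169 159 155 155 154 161 163 162 164 164 170 177 177 181
  139  42  28  23  23  41  68  83  84  87 100 100]]
after
 [[110 103 102 102 103 102 104 106  92  75  70  66  67  67  65  57  82  99
   94  98 108 126 104  48  52  52  71  85  84  85  89  92  99  95]
 [174 171 146 101 104 104 107  81  31  26  27  26  28  27  26  27  27  28
   29  27  27  28  30  27  36  47  52  59  77  85  85  83  96  97]
 [125 118 102 103 103 104 107  83  33  28  27  28  2
[... 219 characters left out ...]
2  95  95]
 [ 58  92 103 103 104 101 102 121 103  23  26  25  27  27  27  27  27  26
   27  29  26  28  26  26  25  29  42  63  81  84  83  85  93  95]
 [ 35  36  35  42  72  98 104 134 123  19  25  25  25  25  25  27  26  25
   25  23  17 117 140  79  77  78 101 107  90  81  85  83  93  95]]
before apex [[361.6, 167.2], [353.4, 174.5]]
0.08 [[368.8, 169.7], [357.7, 169.8], [346.5, 169.9]] skirt bottom near [[357.7, 186.2]] skirt top far [[356.9, 177.1]]
0.085 [[368.9, 167.6], [357.8, 167.7], [346.6, 167.8]] skirt bottom near [[357.8, 184.1]] skirt top far [[357.0, 175.1]]
0.088 [[369.0, 166.4], [357.8, 166.4], [346.7, 166.5]] skirt bottom near [[357.8, 182.9]] skirt top far [[357.1, 173.8]]
```

The side camera puts the knob about 8 mm higher than before, so it is up and locked. The plate stands upright on the slot floor, and the arm is clear.

```bash
python3 -c "
from plant import workorder;print(workorder.finish_job())"
```

```text
the job is handed in; nothing more can be done
None
```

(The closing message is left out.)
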